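Release the filter cassette of the lid sealer's power unit

TASK

Take the pin tool out of the wooden tool block and, with its pin, gently press the release button at the bottom of the small well in the power unit's filter cassette; keep the button held down while you push the cassette out of the front of the unit until it comes up against its stop. Then stand the pin tool back in its hole in the tool block, fully down; do not force the button or the cassette, touch the unit with nothing but the pin, and leave everything else on the bench where it is.

Things in the scene. Friction and masses are not known exactly. Their poses are not given: they have to be found in the camera images.
- power_unit: Power unit of the lid sealer: a fixed grey sheet-metal case, 240 (x) x 220 (y) x 130 high, on rubber feet, with a black control panel on its front (-x). Origin: centre of its underside on the bench; x points to the rear, y to its left, z up. In its top is a channel, open at the front, in which the black filter cassette lies (top face 128 mm above the bench). The case stands fast.
- cassette (a joint): Slide of the filter cassette, a black frame 185 x 116 x 34 mm with a grey foam pad, moved along the unit's -x (out of its front). 0 = home, 0.070 m = fully out against its stop. Sliding it takes about 3 N. A side bolt locks it: the rack beside it has a tooth every 15 mm for the first 55 mm, and the bolt catches on each unless the release button is held down. It cannot be forced past a tooth.
- well_mouth (a point): Centre of the mouth of the release well, round, steel-rimmed, 12 mm wide, in the cassette's top face; moves with the cassette, axes like the unit's. The flat steel button in it rests 6 to 20 mm below the mouth (its cap is screwed in more or less: feel for it). It is sprung: yields from 3 N, frees the bolt after 4 mm (5 N), bottoms hard at 6 mm (6 N); over 12 N spoils it.
- pin_handle (a point): Centre of the pin tool's handle. The tool, 70 g, stands upright, pin down, in the tool block: square dark-wood handle 18 x 18 x 75 mm (sides along the x and y axes of this point), z up along it; below it a round-ended steel pin, 6 mm thick and 45 mm long. The tip lies 82.5 mm below this point; the handle's top 37.5 mm above it.
- pin_tool: The whole pin tool; origin at the tip of its pin, z up through the handle.
- pin_tip (a point): Tip of the pin tool's pin, on its axis.
- block_hole (a point): Centre of the mouth of the pin tool's hole in the top of the tool block, a fixed beech block 130 x 60 x 55 high; z up, x along the block. Hole 12 mm wide, 50 mm deep; with the tool in it the handle's square end sits on the block's top, the tip 45 mm below the mouth. Two short tools stuck in the block 77 mm away along +x stand up to 48 mm above its top.
Things that resemble listed ones, but are neither listed nor needed, are in the scene too. What is meant by the part that bears block_hole is not black, and is the larger of those in its own colour. Of the things shaped like the pin_tool, the dark wooden one is meant.

How it is judged (in metres and radians):
On the way, in this order (a step that is already met when the one before it is completed fails the run):
1. the pin is in the well and presses the button down, the cassette still home (z of pin_tip in the frame of well_mouth below -0.0095 m and horizontal distance between pin_tip and well_mouth below 0.006 m and contact force between pin_tool and release_button above 2 N and value of joint cassette below 0.005 m), for 0.1 s.
2. the cassette is half-way out with the pin still holding the button down (value of joint cassette above 0.035 m and z of pin_tip in the frame of well_mouth below -0.0095 m and horizontal distance between pin_tip and well_mouth below 0.006 m and contact force between pin_tool and release_button above 2 N).
3. the cassette is out to its stop (value of joint cassette above 0.064 m), for 0.2 s.
At the end, for the whole second after the job is handed in: The cassette stands out of the front of the unit within 8 mm of its stop (62 mm or more of 70), and the pin tool stands upright and at rest in its hole in the tool block, within 4 mm of fully down and 7 degrees of upright (value of joint cassette above 0.062 m and horizontal distance between pin_tip and block_hole below 0.006 m and z of pin_tip in the frame of block_hole below -0.041 m and angle between pin_tip's own z axis and vertical below 0.12 rad and linear speed of pin_tool below 0.02 m/s); the robot touches nothing.
It fails at once if the release button is forced: the pin presses on it with more than 12 N (contact force between pin_tool and release_button above 12 N).
It fails at once if the unit or cassette is forced: the pin bears on it with more than 25 N (contact force between pin_tool and power_unit above 25 N).
It fails at once if the gripper touches the unit with more than 3 N (contact force between any of the fingers, the arm and power_unit above 3 N).
It fails at once if another thing on the bench is moved by more than 20 mm (distance of any of honey_jar, small_jar, lid_pile, bee_brush, screwdriver, label_roll, seal_tub from where it was at the start of the episode above 0.02 m).
It also fails if it takes over 56 s, if anything falls off the work surface, if the arm or the gripper's body presses on something with over 40 N, if the wrist force passes 120 N, or if a joint passes its speed limit or range.

ROBOT

A 6-joint arm with a two-finger parallel gripper is mounted at the origin on the work surface. World frame = base frame: x ahead of the robot, y to its left, z up, the work surface at z = 0. Lengths are in mm, angles in rad, forces in N, time in s.
With the tool pointing down it reaches from about 350 to 775 mm from the base axis. Payload 7.3 kg.
Tool frame: the origin (TCP) lies between the finger pads; the fingertips stand 14 mm ahead of it and the grasp point (between the pads) lies 5 mm behind it; z points along the fingers, y is the line along which they close (so a half turn about z gives the same grasp; the last joint's range is limited). The gripper opens to 92 mm and grips with 3 to 60 N. Pads are 19 mm wide; open, the fingers measure 130 mm over their backs; the gripper's body (75 mm by 190 mm) begins 47 mm behind the grasp point.
Start: joints at [1.168, 0.342, 1.524, -0, 1.275, -0.146], TCP at [133.327, 507.807, 240.741] pointing down, gripper open.
Joint ranges: [-2.53, 2.53], [-0.77, 2.02], [0.04, 2.7], [-1, 4.14], [0.28, 2.66], [-3.11, 3.11]. Speed limits (rad/s): [2.57, 2.57, 3.14, 3.14, 3.14, 3.14].

INTERFACE

Orientations are given as [roll, pitch, yaw] about the fixed x, y, z axes, in that order (R = Rz(yaw) Ry(pitch) Rx(roll)).
In Python, from plant import get_obs, cams, close_job gives the robot as it stands. The module is installed in compiled form; this text tells all that it offers.
- The arm moves only by the shell command python3 -m creep 'ROWS'. ROWS is JSON, a list of rows, each an object of numbers: "hand": the opening, from 0 (shut) to 1 (fully open); "tx", "ty", "tz": the shift along the tool's x, y, z in m; "spin": the turn about the tool's z in degrees. In form: [{"hand": .., "tx": .., "ty": .., "tz": .., "spin": ..}, ...]. A call has 1 to 5 rows; each row shifts and turns the commanded pose from where the row before left it, along the tool's axes as they then stand; what a row does not reach is not made up. A row lasts 1/8 s, in which the tool goes at most 62.5 mm and 10.7 degrees, less where a joint would pass 70% of its speed; a pose out of reach is approached as far as the arm can. A call is refused whole if a number of a shift passes 0.0625 or a number of a turn 10.7, either way. A call with a gripper value outside its range is refused whole. The fingers move at their own pace and stop on an object; the grip force is fixed at half the most. Time passes only in rows, so rows that do not move let the fingers close. It gives the time, the measured TCP pose, the force, the opening and the grip force at its end, in the units of the state.
- get_obs(): the state, without advancing time (a new reading comes with each control period).
- cams.capture(name): name is "scene" or "top"; returns a dict with "color" (420x560x3 uint8, red, green, blue), "K" (3x3 intrinsics, pixels), "k1" (the pictures are not rectified: a ray, as slopes to the right and down, at radius r is drawn at 1 + k1 r^2 times it, then the intrinsics apply), "R" (3x3) and "t" (3): a world point X has camera coordinates R X + t. Camera axes: x right, y down, z forward; pixel columns grow to the right and rows downward; lengths in mm; the calibration is good to about 2 mm. A picture is of the moment at which its call begins. There is no depth.
- close_job(): hands the job in; it is judged then, once.
The state is a dict: "time": time; "joint_positions": joint angles; "dq": joint speeds; "tau": joint torques, N m; "tool_pos": TCP position; "tcp_rot": TCP orientation; "contact_force": force on the tool from outside, world axes, zero at the start; "moment": the same for the moment, N m; "grip_width": finger opening in mm; "finger_force": force on a finger pad.
Only numpy, scipy, OpenCV 4.12 (cv2) and the standard library are available. Lean on these libraries where they do the work, as an engineer would, in place of code of your own. Each camera call takes 0.05 s, during which the arm holds its last target. There are 200 camera calls.

## Working session

There is one attempt and no reset: what is moved stays moved. The work goes in short steps, Python scripts to look and compute and a shell command to move; the robot and the scene stay as the last step left them, time stands still between calls to the robot, and variables do not carry over. Pictures are saved under pics/ and viewed, at most 10 in all, crops included, and the job is handed in when it is done.

```bash
mkdir -p pics
python3 - <<'E'
from plant import get_obs,cams
import cv2,pickle
for n in("scene","top"):
    c=cams.capture(n); pickle.dump(c,open(f"{n}0.pkl","wb")); cv2.imwrite(f"pics/{n}0.png",c["color"][:,:,::-1])
    print(n,c["K"].tolist(),c["k1"],c["R"].round(4).tolist(),c["t"].round(1).tolist())
print(get_obs())
E
```

```text
scene [[424.68013171224015, 0.0, 270.05878592003984], [0.0, 424.68013171224015, 205.35636068595315], [0.0, 0.0, 1.0]] -0.04852700407174599 [[0.8402, 0.5423, 0.0028], [0.3951, -0.6086, -0.6881], [-0.3714, 0.5793, -0.7256]] [-346.5, -177.1, 1417.9]
top [[404.203240653341, 0.0, 283.1337716095629], [0.0, 404.203240653341, 207.75464011456575], [0.0, 0.0, 1.0]] -0.0069349767175178895 [[0.0125, -0.9999, 0.0082], [-0.982, -0.0138, -0.1882], [0.1883, -0.0057, -0.9821]] [-74.2, 471.1, 1123.3]
{'time': 0.1, 'joint_positions': array([ 1.16800419e+00,  3.42635632e-01,  1.52490427e+00, -3.10514460e-05,
        1.27539725e+00, -1.45979510e-01]), 'dq': array([ 0.00020667, -0.00212491, -0.00213777,  0.00057903,  0.00104156,
       -0.00240545]), 'tau': array([ 3.03854620e-03, -4.31999052e+01, -2.44696641e+01,  7.20078265e-02,
        5.25800907e-02, -3.03354909e-05]), 'tool_pos': array([133.19274902, 507.47480526, 240.12949506]), 'tcp_rot': array([-3.14025813e+00, -1.66195316e-04,  2.88478898e+00]), 'contact_force': array([-0.52849436,  0.18602295, -0.29013881]), 'moment': array([ 0.00045576, -0.02238993,  0.01085537]), 'finger_force': 0.0, 'grip_width': 92.11167063415289}
```

View pics/scene0.png

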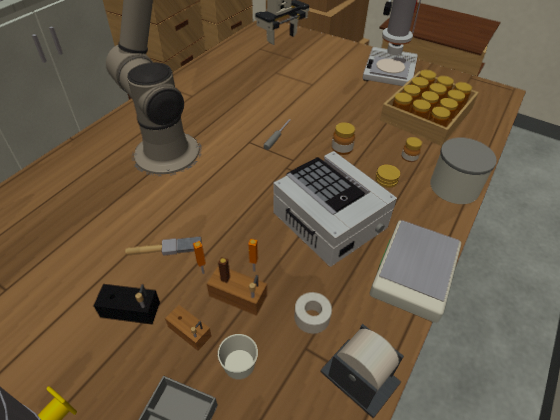

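View pics/top0.png

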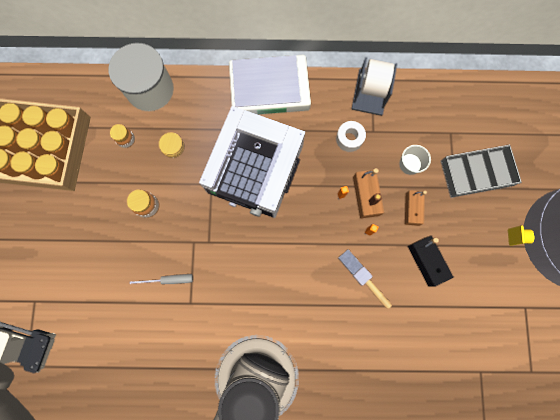

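Both views show the same candidates. Coloured like the block: the beech block at scene (237,292)/top (369,193), a smaller beech one at (188,328)/(416,208), and a black one at (127,303)/(431,260). Shaped like the pin tool: the dark one at (224,270)/(376,199), and orange ones at (199,250)/(372,229) and (253,250)/(344,191). I choose the larger beech block and the dark tool. I'll check that in a crop, together with the unit.

Run:
```python
import cv2,numpy as np
s=cv2.imread("pics/scene0.png");t=cv2.imread("pics/top0.png")
r=lambda i,x,y,w,h:cv2.resize(i[y:y+h,x:x+w],(400,300),interpolation=cv2.INTER_CUBIC)
cv2.imwrite("pics/crop1.png",np.vstack([np.hstack([r(s,180,230,100,75),r(s,265,145,140,105)]),np.hstack([r(t,330,155,100,75),r(t,190,105,140,105)])]))
```

```text
(no output)
```

View pics/crop1.png

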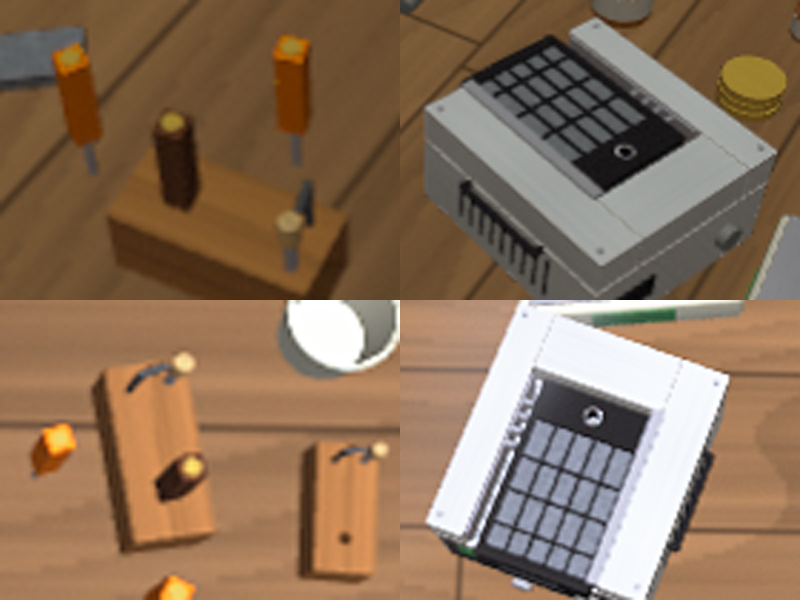

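```bash
cat > h.py <<'E'
import numpy as np,cv2,pickle
C={n:pickle.load(open(f"{n}0.pkl","rb")) for n in("scene","top")}
def ray(n,p):
    c=C[n]; u=cv2.undistortPoints(np.array([[p]],float),c["K"],np.array([c["k1"],0,0,0.]))[0,0]
    return -c["R"].T@c["t"], c["R"].T@np.r_[u,1]
def onz(n,p,z): o,d=ray(n,p); return o+d*(z-o[2])/d[2]
def tri(ps,pt):
    A=[];b=[]
    for n,p in(("scene",ps),("top",pt)):
        o,d=ray(n,p);d/=np.linalg.norm(d);P=np.eye(3)-np.outer(d,d);A.append(P);b.append(P@o)
    return np.linalg.lstsq(np.vstack(A),np.hstack(b),rcond=None)[0]
def proj(n,X):
    c=C[n];return cv2.projectPoints(np.array(X,float).reshape(-1,3),cv2.Rodrigues(c["R"])[0],c["t"],c["K"],np.array([c["k1"],0,0,0.]))[0].reshape(-1,2)
E
python3 - <<'E'
from h import *
np.set_printoptions(precision=1,suppress=True)
s,t=(343.75,198.2),(257.55,145.25)
print("well",tri(s,t),onz("scene",s,128),onz("top",t,128))
s,t=(223.5,260.5),(377.75,196.5)
print("htop",tri(s,t),onz("scene",s,130),onz("top",t,130))
cr=lambda x,y:onz("top",(190+(x-400)/2.857,105+(y-300)/2.857),130)
a,b,c=cr(527,308),cr(728,378),cr(428,525)
for v in(a-b,a-c):print("unit edge",v,np.degrees(np.arctan2(v[1],v[0])))
sc=lambda x,y:onz("scene",(265+(x-400)/2.857,145+y/2.857),130)
p=[sc(*q) for q in((428,108),(600,265),(773,150),(597,20))]
for i in range(4):v=p[i]-p[i-1];print("scene edge",p[i],v,np.degrees(np.arctan2(v[1],v[0])))
bt=lambda x,y:onz("top",(330+x/4,155+(y-300)/4),55)
bs=lambda x,y:onz("scene",(180+x/4,230+y/4),55)
for v in(bs(350,217)-bs(145,152),bs(325,283)-bs(110,210),bt(188,370)-bt(213,530),bt(105,370)-bt(127,548)):print("block",v,np.degrees(np.arctan2(v[1],v[0])))
# handle yaw by template score: dark mask vs model silhouette in both views
X=tri(s,t)
best=[]
for n in("scene","top"):
    im=C[n]["color"]; x,y=(int(q) for q in(s if n=="scene" else t))
    w=cv2.resize(im[y-14:y+36,x-25:x+25] if n=="scene" else im[y-20:y+25,x-25:x+20],None,fx=8,fy=8,interpolation=cv2.INTER_CUBIC)
    best.append(cv2.resize(w,(400,400))[:,:,::-1])
cv2.imwrite("pics/handle.png",np.hstack(best))
E
```

```text
well [632.7   6.3 126.6] [634.1   6.3 128. ] [631.    5.4 128. ]
htop [ 492.1 -321.3  128.4] [ 494.4 -320.8  130. ] [ 490.3 -322.3  130. ]
unit edge [ 69.6 197.8   0. ] 70.60899013098718
unit edge [221.  -85.8   0. ] -21.229439751627627
scene edge [455.3 -43.8 130. ] [ -73.7 -201.3    0. ] -110.10312275515695
scene edge [ 675.1 -125.2  130. ] [219.8 -81.4   0. ] -20.313713500638876
scene edge [746.4  79.9 130. ] [ 71.2 205.2   0. ] 70.85374249000567
scene edge [529.  157.4 130. ] [-217.4   77.5   -0. ] 160.38333997228568
block [129.8  29.    0. ] 12.598188830894424
block [133.9  28.4   0. ] 11.960966262885353
block [118.5  14.2   0. ] 6.845006148466767
block [131.5  12.9   0. ] 5.597416463232978
```

View pics/handle.png

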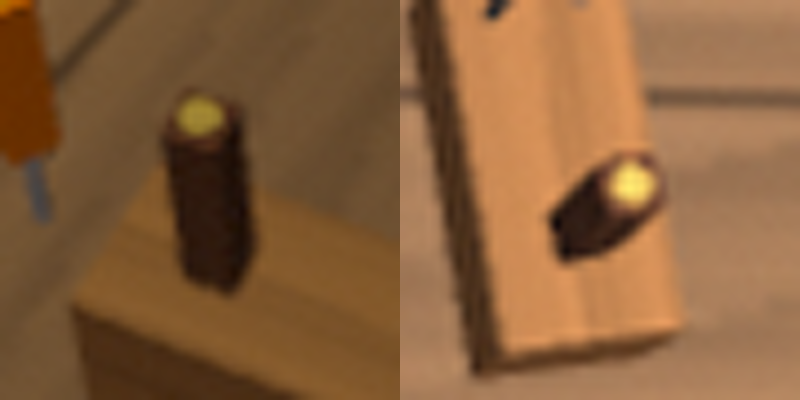

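The crop shows the dark square handle upright in the larger beech block, yellow cap at scene (223.5,260.5) / top (377.75,196.5), so the choice holds. Next I fit the handle's yaw from its silhouette.

Run:
```python
from h import *
from scipy.optimize import minimize
S=8; M={}
win={"scene":(205,250,40,55),"top":(360,185,40,40)}
for n,(x,y,w,h) in win.items():
    im=cv2.resize(C[n]["color"][y:y+h,x:x+w],None,fx=S,fy=S,interpolation=cv2.INTER_CUBIC).astype(int)
    m=((im[:,:,0]<(75 if n=="scene" else 130))|((im[:,:,0]-im[:,:,2]>70)&(im[:,:,1]>(120 if n=="scene" else 190)))).astype(np.uint8)
    c0=(223.5,272) if n=="scene" else (375,199)
    k,l=cv2.connectedComponents(m); i=l[int((c0[1]-y)*S),int((c0[0]-x)*S)]
    M[n]=(l==i)&(i>0); print(n,M[n].sum(),im[int((c0[1]-y)*S),int((c0[0]-x)*S)])
def iou(p,show=False):
    o=[]
    x0,y0,a,dx,dy=p
    for n,(x,y,w,h) in win.items():
        ca,sa=np.cos(a),np.sin(a)
        P=[(x0+ (dx if n=="top" else 0)+ca*u-sa*v,y0+(dy if n=="top" else 0)+sa*u+ca*v,z) for u in(-9,9) for v in(-9,9) for z in(55,130)]
        q=(proj(n,P)-(x,y)+.5)*S-.5
        m=np.zeros(M[n].shape,np.uint8);cv2.fillConvexPoly(m,cv2.convexHull(q.astype(np.float32)).round().astype(int),1);m=m>0
        o.append((m&M[n]).sum()/(m|M[n]).sum())
    return o
for d in range(0,90,7):
    r=min((minimize(lambda p:-sum(iou((p[0],p[1],np.radians(d),p[2],p[3]))),[492,-321,0,0],method="Nelder-Mead",options=dict(initial_simplex=np.array([[492,-321,0,0]]*5)+np.vstack([np.zeros(4),4*np.eye(4)]))) ,),key=lambda r:r.fun)
    print(d,r.x.round(1),round(-r.fun,3),np.round(iou((r.x[0],r.x[1],np.radians(d),r.x[2],r.x[3])),3))
v=np.array([[int(M[n].sum()) for n in M]]);
a=cv2.resize(M["scene"].astype(np.uint8)*255,(320,440));b=cv2.resize(M["top"].astype(np.uint8)*255,(320,320))
cv2.imwrite("pics/mask.png",np.hstack([a,np.vstack([b,np.zeros((120,320),np.uint8)])]))
```

```text
scene 11342 [47 26 14]
top 4537 [73 43 30]
0 [ 4.929e+02 -3.217e+02 -2.600e+00 -1.000e-01] 1.269 [0.68  0.589]
7 [ 493.2 -320.6   -2.6   -0.8] 1.286 [0.686 0.599]
14 [ 492.7 -321.2   -2.3   -0. ] 1.311 [0.698 0.613]
21 [ 492.8 -322.    -2.7    0.5] 1.35 [0.72 0.63]
28 [ 492.3 -321.    -2.8    0.5] 1.37 [0.743 0.627]
35 [ 492.8 -321.9   -3.2    1.2] 1.294 [0.711 0.583]
42 [ 493.9 -321.8   -6.2    2.7] 1.186 [0.645 0.541]
49 [ 494.  -323.6   -5.3    3. ] 1.245 [0.686 0.56 ]
56 [ 492.6 -321.6   -2.7    1.1] 1.315 [0.725 0.59 ]
63 [ 492.6 -321.8   -2.8    1.2] 1.321 [0.723 0.598]
70 [ 492.5 -321.8   -4.2    2.3] 1.296 [0.705 0.591]
77 [ 491.7 -322.1   -2.6    1.6] 1.277 [0.688 0.588]
84 [ 4.928e+02 -3.215e+02 -2.700e+00 -2.000e-01] 1.267 [0.677 0.589]
```

Run:
```python
from h import *
out=[]
for n,(x,y,w,h) in {"scene":(203,248,44,66),"top":(356,180,40,60)}.items():
    S=9
    im=cv2.resize(C[n]["color"][y:y+h,x:x+w],None,fx=S,fy=S,interpolation=cv2.INTER_CUBIC)[:,:,::-1].copy()
    for d,col in((10,(0,255,0)),(28,(255,255,0))):
        a=np.radians(d);R=np.array([[np.cos(a),-np.sin(a)],[np.sin(a),np.cos(a)]])
        c=np.array([492.6,-321.3] if n=="scene" else [490.2,-321])
        for z in(55,130):
            P=[(*(c+R@np.array(q)),z) for q in((-9,-9),(9,-9),(9,9),(-9,9))]
            q=((proj(n,P)-(x,y)+.5)*S-.5).round().astype(int); cv2.polylines(im,[q],True,col,1)
    out.append(cv2.resize(im,None,fx=594/im.shape[0],fy=594/im.shape[0]))
o=np.hstack(out)[:, :800];print(o.shape);cv2.imwrite("pics/ov.png",o)
```

```text
(594, 792, 3)
```

View pics/ov.png

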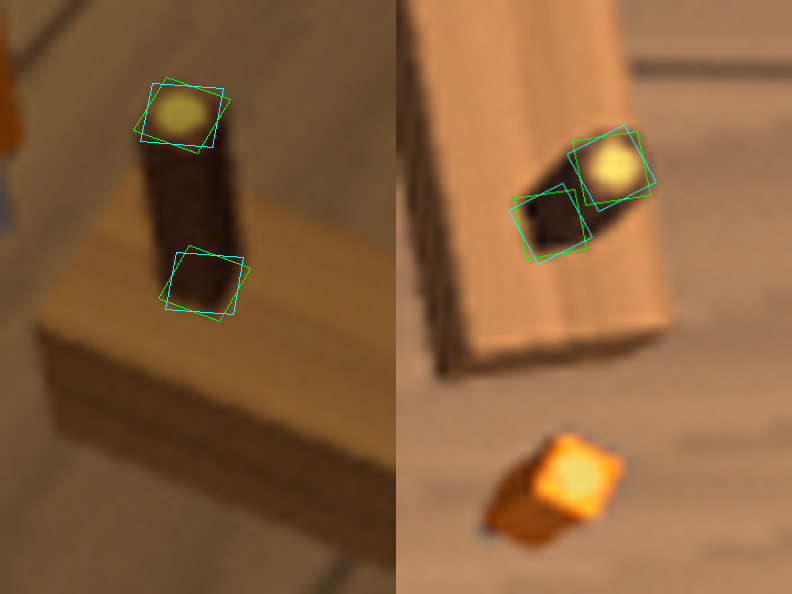

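The overlay shows the handle's dark outline near scene (223,272) and top (375,199), with yaw somewhere between 10 and 28 degrees. I'll do one better fit with size free.

Run:
```python
from h import *
from scipy.optimize import minimize
S=8; G={}
win={"scene":(207,252,34,48),"top":(363,187,22,26)}
for n,(x,y,w,h) in win.items():
    im=cv2.resize(C[n]["color"][y:y+h,x:x+w],None,fx=S,fy=S,interpolation=cv2.INTER_CUBIC).astype(float)
    G[n]=im
def cost(p,d,ns):
    x0,y0,s,zt=p[:4];a=np.radians(d);ca,sa=np.cos(a),np.sin(a);tot=0
    for n in ns:
        x,y,w,h=win[n];ox,oy=(0,0) if n=="scene" else p[4:6]
        P=[(x0+ox+ca*u-sa*v,y0+oy+sa*u+ca*v,z) for u in(-s,s) for v in(-s,s) for z in(55,zt)]
        q=(proj(n,P)-(x,y)+.5)*S-.5
        m=np.zeros(G[n].shape[:2],np.uint8);cv2.fillConvexPoly(m,cv2.convexHull(q.astype(np.float32)).reshape(-1,2).__mul__(16).round().astype(int),255,shift=4)
        m=cv2.GaussianBlur(m/255.,(0,0),4)
        # regress image red on mask + const, residual outside of the yellow cap
        r=G[n][:,:,0];k=~cv2.dilate(((r-G[n][:,:,2])>(75 if n=="scene" else 105)).astype(np.uint8),np.ones((3,3)))\
            .astype(bool) if False else np.ones_like(r,bool)
        cap=proj(n,[(x0+ox,y0+oy,zt)])[0];yy,xx=np.mgrid[:r.shape[0],:r.shape[1]]
        cc=(cap-(x,y)+.5)*S; k=np.hypot(xx-cc[0],yy-cc[1])>4.5*S
        A=np.c_[m[k],np.ones(k.sum()),xx[k],yy[k]];b=r[k];e=b-A@np.linalg.lstsq(A,b,rcond=None)[0];tot+=e.var()/b.var()
    return tot
for ns in(("scene",),("top",),("scene","top")):
  o=[]
  for d in range(0,90,6):
    p0=np.array([492.,-321,9,130,-2,0]);r=minimize(cost,p0,args=(d,ns),method="Nelder-Mead",options=dict(initial_simplex=np.vstack([p0,p0+np.diag([3,3,-1,-3,2,2])]),maxiter=250))
    o.append((round(r.fun,4),d,r.x.round(1).tolist()))
  print(ns);[print(q) for q in sorted(o)[:5]];print([(q[1],q[0]) for q in o])
```

```text
('scene',)
(np.float64(0.3977), 12, [491.4, -320.0, 8.1, 130.7, -2.7, 1.2])
(np.float64(0.3981), 18, [491.2, -319.9, 8.3, 130.6, -2.7, 0.9])
(np.float64(0.3988), 6, [491.5, -320.3, 7.9, 131.2, -2.5, 0.8])
(np.float64(0.4003), 24, [490.8, -319.3, 8.7, 130.3, -2.6, 1.6])
(np.float64(0.401), 0, [491.6, -320.5, 7.8, 131.2, -2.9, 1.0])
[(0, np.float64(0.401)), (6, np.float64(0.3988)), (12, np.float64(0.3977)), (18, np.float64(0.3981)), (24, np.float64(0.4003)), (30, np.float64(0.4047)), (36, np.float64(0.4126)), (42, np.float64(0.4272)), (48, np.float64(0.4241)), (54, np.float64(0.4205)), (60, np.float64(0.4181)), (66, np.float64(0.4154)), (72, np.float64(0.4119)), (78, np.float64(0.4081)), (84, np.float64(0.4041))]
('top',)
(np.float64(0.0815), 12, [491.3, -322.8, 8.0, 136.3, -0.4, 0.8])
(np.float64(0.0826), 18, [491.8, -323.5, 8.4, 132.6, -0.6, 1.0])
(np.float64(0.0858), 6, [490.9, -322.9, 7.9, 134.1, -0.1, 1.2])
(np.float64(0.0895), 24, [492.6, -322.3, 8.7, 129.6, -1.1, -0.3])
(np.float64(0.0937), 0, [491.7, -322.0, 7.8, 132.3, -0.8, 0.4])
[(0, np.float64(0.0937)), (6, np.float64(0.085
[... 374 characters left out ...]
817), 18, [491.3, -319.9, 8.4, 132.0, -0.0, -2.5])
(np.float64(0.4823), 12, [491.5, -320.4, 8.1, 131.8, -0.5, -1.6])
(np.float64(0.4872), 6, [491.9, -320.7, 7.9, 132.0, -1.0, -1.1])
(np.float64(0.4878), 24, [491.0, -319.5, 8.7, 132.5, 0.5, -3.1])
(np.float64(0.4953), 0, [491.7, -320.6, 7.8, 131.7, -0.8, -1.0])
[(0, np.float64(0.4953)), (6, np.float64(0.4872)), (12, np.float64(0.4823)), (18, np.float64(0.4817)), (24, np.float64(0.4878)), (30, np.float64(0.5058)), (36, np.float64(0.5353)), (42, np.float64(0.5703)), (48, np.float64(0.5643)), (54, np.float64(0.5553)), (60, np.float64(0.5488)), (66, np.float64(0.5433)), (72, np.float64(0.5304)), (78, np.float64(0.5183)), (84, np.float64(0.5069))]
```

Yaw is about 13° and the handle is at about (491,-321). I'll turn the wrist to yaw 193° so the fingers close along the block's width, and set out.

```bash
cat > go.py <<'E'
import sys;from plant import get_obs;import numpy as np
from scipy.spatial.transform import Rotation as Ro
o=get_obs();R=Ro.from_euler("xyz",o["tcp_rot"]);d=np.array([float(a) for a in sys.argv[1:4]])-o["tool_pos"]
print("t",round(o["time"],2),"pos",o["tool_pos"].round(1),"rpy",np.degrees(o["tcp_rot"]).round(1),"shift tool mm",R.inv().apply(d).round(1),"F",o["contact_force"].round(1),"w",round(o["grip_width"],1),"ff",round(o["finger_force"],1))
E
python3 - <<'E'
from h import *
print(tri((253,241),(345,190)).round(),tri((198,244),(373.5,228)).round())
E
python3 -m creep '[{"spin":-9.3},{"spin":-9.3},{"spin":-9.3},{"tx":-0.06,"tz":0},{"tx":-0.06}]'; python3 go.py 480 200 240
```

```text
[ 512. -234.  120.] [ 407. -310.  118.]
t 0.1 pos [133.2 507.5 240.1] rpy [-179.9   -0.   165.3] shift tool mm [-4.135e+02 -2.093e+02  3.000e-01] F [-0.5  0.2 -0.3] w 92.1 ff 0.0invalid input at $[0]: expected keys hand, tx, ty, tz, spin
```

```bash
python3 -m creep '[{"hand":1,"tx":0,"ty":0,"tz":0,"spin":-9.3},{"hand":1,"tx":0,"ty":0,"tz":0,"spin":-9.3},{"hand":0.6,"tx":0,"ty":0,"tz":0,"spin":-9.3},{"hand":0.6,"tx":-0.06,"ty":0,"tz":0,"spin":0},{"hand":0.6,"tx":-0.06,"ty":0,"tz":0,"spin":0}]'; python3 go.py 480 200 240
```

```text
time: 0.72
tool_pos: [250.9, 535.5, 240.7]
tcp_rot: [3.141, -0.0, -2.91]
contact_force: [-0.5, 0.5, 0.3]
grip_width: 66.2
finger_force: 0.0
t 0.72 pos [250.9 535.5 240.7] rpy [ 180.    -0.  -166.7] shift tool mm [-145.8 -379.2    0.7] F [-0.5  0.5  0.3] w 66.2 ff 0.0
```

```bash
python3 -m creep '[{"hand":0.6,"tx":-0.022,"ty":-0.057,"tz":0,"spin":0},{"hand":0.6,"tx":-0.022,"ty":-0.057,"tz":0,"spin":0},{"hand":0.6,"tx":-0.022,"ty":-0.057,"tz":0,"spin":0},{"hand":0.6,"tx":-0.022,"ty":-0.057,"tz":0,"spin":0},{"hand":0.6,"tx":-0.022,"ty":-0.057,"tz":0,"spin":0}]' >/dev/null; python3 -m creep '[{"hand":0.6,"tx":-0.022,"ty":-0.057,"tz":0,"spin":0},{"hand":0.6,"tx":0,"ty":-0.06,"tz":0,"spin":0},{"hand":0.6,"tx":0,"ty":-0.06,"tz":0,"spin":0},{"hand":0.6,"tx":0,"ty":-0.06,"tz":0,"spin":0},{"hand":0.6,"tx":0,"ty":-0.06,"tz":0,"spin":0}]'>/dev/null;  python3 go.py 491 -321 240
```

```text
t 1.98 pos [511.5  -3.3 240.5] rpy [ 180.    -0.  -166.8] shift tool mm [  92.4 -304.7    0.4] F [ 1.1  0.2 -0.2] w 55.1 ff 0.0
```

```bash
python3 -m creep '[{"hand":0.6,"tx":0.0185,"ty":-0.058,"tz":0,"spin":0},{"hand":0.6,"tx":0.0185,"ty":-0.058,"tz":0,"spin":0},{"hand":0.6,"tx":0.0185,"ty":-0.058,"tz":0,"spin":0},{"hand":0.6,"tx":0.0185,"ty":-0.058,"tz":0,"spin":0},{"hand":0.6,"tx":0.0185,"ty":-0.058,"tz":0,"spin":0}]' >/dev/null; python3 -m creep '[{"hand":0.6,"tx":0,"ty":-0.015,"tz":0.02,"spin":0},{"hand":0.6,"tx":0,"ty":0,"tz":0.02,"spin":0},{"hand":0.6,"tx":0,"ty":0,"tz":0,"spin":0}]'>/dev/null;  python3 go.py 491 -321 97.5
python3 - <<'E'
from plant import get_obs,cams
from h import *
print(get_obs()["tool_pos"])
out=[]
for n,(x,y,w,h) in {"scene":(170,180,120,120),"top":(310,140,120,120)}.items():
    im=cams.capture(n)["color"][:,:,::-1];out.append(cv2.resize(im[y:y+h,x:x+w],(400,400),interpolation=cv2.INTER_CUBIC))
cv2.imwrite("pics/over.png",np.hstack(out))
E
```

```text
t 2.98 pos [ 490.1 -318.1  198.2] rpy [ 179.7   -0.2 -166.8] shift tool mm [ -0.5  -3.5 100.7] F [-0.1  0.  -0.1] w 55.4 ff 0.0
[ 490.12368736 -318.05692087  198.22689339]
```

View pics/over.png

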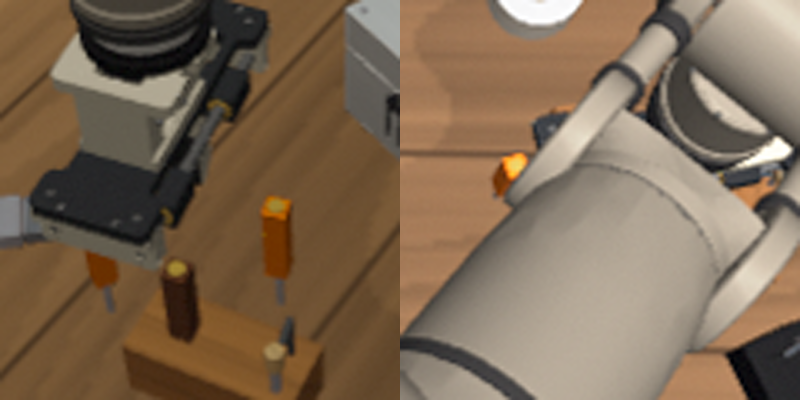

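The view shows the open gripper above the dark handle (crop (178,268)), with the orange decoys clear of it. I descend and grip.

```bash
python3 -m creep '[{"hand":0.6,"tx":0,"ty":-0.0035,"tz":0.02,"spin":0},{"hand":0.6,"tx":0,"ty":0,"tz":0.025,"spin":0},{"hand":0.6,"tx":0,"ty":0,"tz":0.025,"spin":0},{"hand":0.6,"tx":0,"ty":0,"tz":0.02,"spin":0},{"hand":0.6,"tx":0,"ty":0,"tz":0.01,"spin":0}]' >/dev/null; python3 -m creep '[{"hand":0.6,"tx":0,"ty":0,"tz":0,"spin":0}]'>/dev/null;  python3 go.py 491 -321 97.5
python3 -m creep '[{"hand":0.3,"tx":0,"ty":0,"tz":0,"spin":0},{"hand":0.3,"tx":0,"ty":0,"tz":0,"spin":0},{"hand":0,"tx":0,"ty":0,"tz":0,"spin":0},{"hand":0,"tx":0,"ty":0,"tz":0,"spin":0},{"hand":0,"tx":0,"ty":0,"tz":0,"spin":0}]';python3 go.py 491 -321 97.5
```

```text
t 3.83 pos [ 492.  -322.5  100.9] rpy [ 180.     0.  -166.8] shift tool mm [0.6 1.7 3.4] F [ 0.1  0.6 -0.5] w 55.5 ff 0.0
time: 4.45
tool_pos: [491.8, -322.9, 100.8]
tcp_rot: [-3.142, 0.0, -2.912]
contact_force: [0.2, 0.3, 1.5]
grip_width: 17.8
finger_force: 30.0
t 4.45 pos [ 491.8 -322.9  100.8] rpy [-180.     0.  -166.8] shift tool mm [0.3 2.  3.3] F [0.2 0.3 1.5] w 17.8 ff 30.0
```

```bash
python3 -m creep '[{"hand":0,"tx":0,"ty":0,"tz":-0.02,"spin":0},{"hand":0,"tx":0,"ty":0,"tz":-0.045,"spin":0},{"hand":0,"tx":0,"ty":0,"tz":-0.045,"spin":0},{"hand":0,"tx":0,"ty":0,"tz":-0.035,"spin":0},{"hand":0,"tx":0,"ty":0,"tz":0,"spin":0}]' ;python3 go.py 632.6 6 246
```

```text
time: 5.08
tool_pos: [492.8, -323.6, 248.7]
tcp_rot: [-3.137, 0.004, -2.911]
contact_force: [0.4, -0.7, -0.8]
grip_width: 18.2
finger_force: 30.0
t 5.08 pos [ 492.8 -323.6  248.7] rpy [-179.7    0.2 -166.8] shift tool mm [-211.4  289.     2.1] F [ 0.4 -0.7 -0.8] w 18.2 ff 30.0
```

```bash
python3 -m creep '[{"hand":0,"tx":-0.025,"ty":0.034,"tz":0,"spin":0},{"hand":0,"tx":-0.035,"ty":0.048,"tz":0,"spin":0},{"hand":0,"tx":-0.035,"ty":0.048,"tz":0,"spin":0},{"hand":0,"tx":-0.035,"ty":0.048,"tz":0,"spin":0},{"hand":0,"tx":-0.035,"ty":0.048,"tz":0,"spin":0}]'>/dev/null; python3 -m creep '[{"hand":0,"tx":-0.031,"ty":0.043,"tz":0,"spin":0},{"hand":0,"tx":-0.015,"ty":0.02,"tz":0,"spin":0},{"hand":0,"tx":0,"ty":0,"tz":0.01,"spin":0},{"hand":0,"tx":0,"ty":0,"tz":0,"spin":0}]'>/dev/null;python3 go.py 632.6 6 236
python3 - <<'E'
from plant import get_obs,cams
from h import *
o=get_obs()
out=[]
for n,(x,y,w,h) in {"scene":(310,130,64,96),"top":(220,105,64,96)}.items():
    im=cams.capture(n)["color"][:,:,::-1].copy();cv2.imwrite(f"pics/{n}_well.png",im);out.append(cv2.resize(im[y:y+h,x:x+w],(400,600),interpolation=cv2.INTER_CUBIC))
print(o["tool_pos"],get_obs()["tool_pos"], "tip px expected",proj("scene",get_obs()["tool_pos"]-[0,0,90.8]))
cv2.imwrite("pics/well.png",np.hstack(out))
E
```

```text
t 6.2 pos [630.1   6.1 233.3] rpy [ 179.9   -0.2 -166.8] shift tool mm [-2.4 -0.7 -2.7] F [-0.1 -0.5 -1. ] w 18.0 ff 30.0
[630.08307211   6.09595724 233.30670375] [630.74321774   5.48883164 235.00035336] tip px expected [[343.25498406 193.42982994]]
```

View pics/well.png

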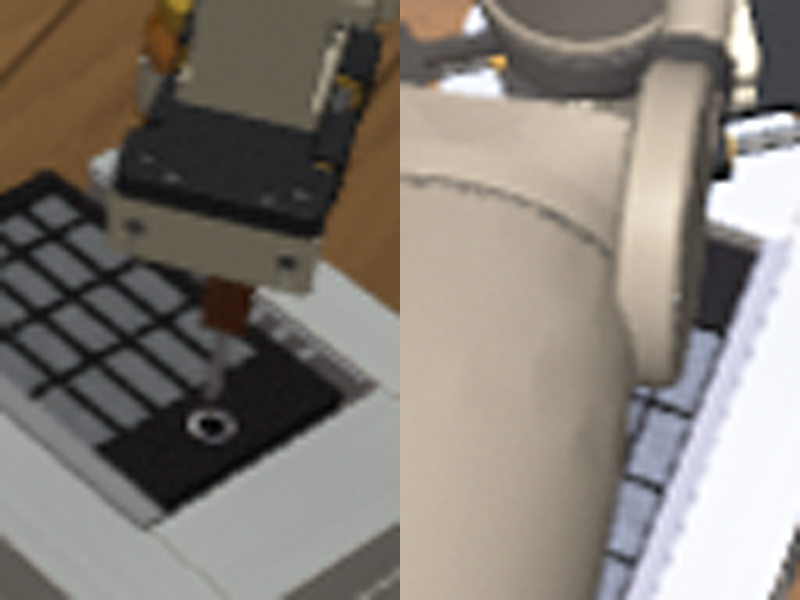

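```bash
python3 - <<'E'
from h import *
f=lambda x,y:(310+x/6.25-.42,130+y/6.25-.42)
w=onz("scene",f(211,427),128)
for ty in(398,402):
    t=onz("scene",f(211,ty),144.2);print(w.round(1),t.round(1),(w-t).round(1), "new TCP",(np.array([630.7,5.5])+(w-t)[:2]).round(1))
E
python3 go.py 634 5.5 236
```

```text
[632.7   6.7 128. ] [630.7   6.2 144.2] [  2.    0.5 -16.2] new TCP [632.7   6. ]
[632.7   6.7 128. ] [631.7   4.1 144.2] [  1.    2.6 -16.2] new TCP [631.7   8.1]
t 6.3 pos [630.7   5.5 235. ] rpy [ 1.800e+02 -1.000e-01 -1.669e+02] shift tool mm [-3.2 -0.7 -1. ] F [ 0.4  0.3 -1.1] w 18.2 ff 30.0
```

```bash
python3 -m creep '[{"hand":0,"tx":-0.002,"ty":0.001,"tz":0.006,"spin":0},{"hand":0,"tx":0,"ty":0,"tz":0.006,"spin":0},{"hand":0,"tx":0,"ty":0,"tz":0.002,"spin":0},{"hand":0,"tx":0,"ty":0,"tz":0,"spin":0}]'>/dev/null;python3 go.py 632.4 6.8 218.8; python3 -m creep '[{"hand":0,"tx":0,"ty":0,"tz":0.001,"spin":0},{"hand":0,"tx":0,"ty":0,"tz":0.001,"spin":0}]';python3 go.py 632.4 6.8 218.8;python3 -m creep '[{"hand":0,"tx":0,"ty":0,"tz":0.001,"spin":0},{"hand":0,"tx":0,"ty":0,"tz":0.001,"spin":0}]';python3 go.py 632.4 6.8 218.8
```

```text
t 6.8 pos [632.9   8.  221.5] rpy [ 180.    -0.  -166.8] shift tool mm [ 0.8 -1.1  2.7] F [-0.1 -0.5 -0.8] w 17.6 ff 30.0
time: 7.05
tool_pos: [633.1, 8.2, 219.8]
tcp_rot: [-3.142, 0.0, -2.911]
contact_force: [0.2, -0.9, -1.2]
grip_width: 18.0
finger_force: 30.0
t 7.05 pos [633.1   8.2 219.8] rpy [-180.     0.  -166.8] shift tool mm [ 1.  -1.2  1. ] F [ 0.2 -0.9 -1.2] w 18.0 ff 30.0
time: 7.3
tool_pos: [633.0, 8.1, 217.7]
tcp_rot: [3.142, 0.0, -2.911]
contact_force: [0.4, -0.6, -0.9]
grip_width: 17.8
finger_force: 30.0
t 7.3 pos [633.    8.1 217.7] rpy [ 180.     0.  -166.8] shift tool mm [ 0.9 -1.1 -1.1] F [ 0.4 -0.6 -0.9] w 17.8 ff 30.0
```

```bash
python3 -m creep '[{"hand":0,"tx":0.001,"ty":-0.001,"tz":0,"spin":0},{"hand":0,"tx":0,"ty":0,"tz":0.001,"spin":0},{"hand":0,"tx":0,"ty":0,"tz":0.001,"spin":0}]'>/dev/null;python3 go.py 632.4 6.8 216; python3 -m creep '[{"hand":0,"tx":0,"ty":0,"tz":0.001,"spin":0},{"hand":0,"tx":0,"ty":0,"tz":0.001,"spin":0}]'>/dev/null;python3 go.py 632.4 6.8 214
```

```text
t 7.67 pos [632.3   6.9 215.7] rpy [ 180.     0.  -166.8] shift tool mm [-0.1 -0.1 -0.3] F [ 0.2  1.2 -0.1] w 17.9 ff 30.0
t 7.92 pos [632.3   6.9 213.6] rpy [ 180.     0.  -166.8] shift tool mm [-0.1 -0.2 -0.4] F [0.4 0.6 0.3] w 17.6 ff 30.0
```

```bash
python3 -m creep '[{"hand":0,"tx":0,"ty":0,"tz":0.001,"spin":0},{"hand":0,"tx":0,"ty":0,"tz":0.001,"spin":0}]'>/dev/null;python3 go.py 632.4 6.8 212;python3 -m creep '[{"hand":0,"tx":0,"ty":0,"tz":0.001,"spin":0},{"hand":0,"tx":0,"ty":0,"tz":0,"spin":0}]'>/dev/null;python3 go.py 632.4 6.8 210
```

```text
t 8.18 pos [632.2   6.9 211.6] rpy [ 180.     0.  -166.8] shift tool mm [-0.1 -0.2 -0.4] F [ 0.6 -0.3 -1. ] w 17.9 ff 30.0
t 8.43 pos [632.2   6.9 210.6] rpy [ 180.    -0.  -166.8] shift tool mm [-0.2 -0.2  0.6] F [-0.4  0.6 -0.8] w 17.8 ff 30.0
```

```bash
python3 -m creep '[{"hand":0,"tx":0,"ty":0,"tz":0.001,"spin":0},{"hand":0,"tx":0,"ty":0,"tz":0,"spin":0}]'>/dev/null;python3 go.py 632.4 6.8 212;python3 -m creep '[{"hand":0,"tx":0,"ty":0,"tz":0.001,"spin":0},{"hand":0,"tx":0,"ty":0,"tz":0,"spin":0}]'>/dev/null;python3 go.py 632.4 6.8 210
```

```text
t 8.68 pos [632.2   6.9 209.7] rpy [ 180.    -0.  -166.8] shift tool mm [-0.2 -0.1 -2.3] F [-0.9 -0.8 -1.3] w 17.6 ff 30.0
t 8.93 pos [632.2   6.9 208.6] rpy [ 180.    -0.  -166.8] shift tool mm [-0.1 -0.2 -1.4] F [ 0.6 -0.4 -0. ] w 18.0 ff 30.0
```

```bash
for i in 1; do python3 -m creep '[{"hand":0,"tx":0,"ty":0,"tz":0.001,"spin":0},{"hand":0,"tx":0,"ty":0,"tz":0,"spin":0}]'>/dev/null;python3 go.py 632.4 6.8 207;python3 -m creep '[{"hand":0,"tx":0,"ty":0,"tz":0.001,"spin":0},{"hand":0,"tx":0,"ty":0,"tz":0,"spin":0}]'>/dev/null;python3 go.py 632.4 6.8 207;done
```

```text
t 9.18 pos [632.2   6.9 207.6] rpy [ 180.    -0.  -166.8] shift tool mm [-0.2 -0.2  0.6] F [ 0.4  0.3 -1.4] w 17.8 ff 30.0
t 9.43 pos [632.2   6.9 206.6] rpy [ 180.    -0.  -166.8] shift tool mm [-0.2 -0.2 -0.4] F [ 0.3  0.1 -0.6] w 18.0 ff 30.0
```

```bash
python3 -m creep '[{"hand":0,"tx":0,"ty":0,"tz":0.001,"spin":0},{"hand":0,"tx":0,"ty":0,"tz":0,"spin":0}]'>/dev/null;python3 go.py 632.4 6.8 207;python3 -m creep '[{"hand":0,"tx":0,"ty":0,"tz":0.001,"spin":0},{"hand":0,"tx":0,"ty":0,"tz":0,"spin":0}]'>/dev/null;python3 go.py 632.4 6.8 207
```

```text
t 9.68 pos [632.2   6.9 205.6] rpy [ 180.    -0.  -166.8] shift tool mm [-0.2 -0.2 -1.4] F [ 0.7  0.4 -1.2] w 17.9 ff 30.0
t 9.93 pos [632.2   6.9 204.6] rpy [ 180.    -0.  -166.8] shift tool mm [-0.2 -0.2 -2.4] F [ 0.3  0.6 -1.2] w 17.6 ff 30.0
```

```bash
python3 -m creep '[{"hand":0,"tx":0,"ty":0,"tz":0.001,"spin":0},{"hand":0,"tx":0,"ty":0,"tz":0,"spin":0}]'>/dev/null;python3 go.py 632.4 6.8 203;python3 -m creep '[{"hand":0,"tx":0,"ty":0,"tz":0.001,"spin":0},{"hand":0,"tx":0,"ty":0,"tz":0,"spin":0}]'>/dev/null;python3 go.py 632.4 6.8 203
```

```text
t 10.18 pos [632.2   6.9 203.6] rpy [ 180.    -0.  -166.8] shift tool mm [-0.2 -0.2  0.6] F [-0.   0.1 -1.2] w 18.0 ff 30.0
t 10.43 pos [632.2   6.9 202.6] rpy [ 180.    -0.  -166.8] shift tool mm [-0.2 -0.2 -0.4] F [ 0.4 -0.1  0. ] w 17.5 ff 30.0
```

```bash
python3 -m creep '[{"hand":0,"tx":0,"ty":0,"tz":0.001,"spin":0},{"hand":0,"tx":0,"ty":0,"tz":0,"spin":0}]'>/dev/null;python3 go.py 632.4 6.8 201;python3 -m creep '[{"hand":0,"tx":0,"ty":0,"tz":0.001,"spin":0},{"hand":0,"tx":0,"ty":0,"tz":0,"spin":0}]'>/dev/null;python3 go.py 632.4 6.8 201
```

```text
t 10.68 pos [632.2   6.9 201.6] rpy [ 180.    -0.  -166.8] shift tool mm [-0.2 -0.2  0.6] F [ 0.4 -0.1 -0.7] w 17.9 ff 30.0
t 10.93 pos [632.2   6.9 200.6] rpy [ 180.    -0.  -166.8] shift tool mm [-0.2 -0.2 -0.4] F [ 0.4  0.5 -0.6] w 17.9 ff 30.0
```

```bash
python3 -m creep '[{"hand":0,"tx":0,"ty":0,"tz":0.001,"spin":0},{"hand":0,"tx":0,"ty":0,"tz":0,"spin":0}]'>/dev/null;python3 go.py 632.4 6.8 199;python3 -m creep '[{"hand":0,"tx":0,"ty":0,"tz":0.001,"spin":0},{"hand":0,"tx":0,"ty":0,"tz":0,"spin":0}]'>/dev/null;python3 go.py 632.4 6.8 199
```

```text
t 11.18 pos [632.3   6.9 200. ] rpy [-180.     0.  -166.8] shift tool mm [-0.1 -0.2  1. ] F [-0.6 -0.4  2.7] w 17.9 ff 30.0
t 11.43 pos [632.3   6.9 198.9] rpy [-180.     0.  -166.8] shift tool mm [-0.  -0.1 -0.1] F [ 0.1 -0.9  2.1] w 17.5 ff 30.0
```

```bash
python3 -m creep '[{"hand":0,"tx":0,"ty":0,"tz":0.001,"spin":0},{"hand":0,"tx":0,"ty":0,"tz":0,"spin":0}]'>/dev/null;python3 go.py 632.4 6.8 197
```

```text
t 11.68 pos [632.3   6.9 197.8] rpy [ 180.     0.  -166.8] shift tool mm [-0.1 -0.1  0.8] F [-0.9  0.6  3.4] w 18.1 ff 30.0
```

```bash
python3 -m creep '[{"hand":0,"tx":0,"ty":0,"tz":0.001,"spin":0},{"hand":0,"tx":0,"ty":0,"tz":0,"spin":0}]'>/dev/null;python3 go.py 632.4 6.8 197;python3 -m creep '[{"hand":0,"tx":0,"ty":0,"tz":0.001,"spin":0},{"hand":0,"tx":0,"ty":0,"tz":0,"spin":0}]'>/dev/null;python3 go.py 632.4 6.8 199
```

```text
t 11.93 pos [632.3   6.9 196.8] rpy [-180.     0.  -166.8] shift tool mm [-0.  -0.1 -0.2] F [0.  1.  2.9] w 17.8 ff 30.0
t 12.18 pos [632.3   6.9 195.7] rpy [ 180.     0.  -166.8] shift tool mm [-0.1 -0.1 -3.3] F [-0.6  0.5  3.7] w 17.7 ff 30.0
```

```bash
python3 -m creep '[{"hand":0,"tx":0,"ty":0,"tz":0.0005,"spin":0},{"hand":0,"tx":0,"ty":0,"tz":0,"spin":0}]'>/dev/null;python3 go.py 632.4 6.8 195
python3 - <<'E'
from math import *
a=radians(-20.3);dx,dy=-cos(a),-sin(a);Y=radians(193.2)
print(dx,dy,"tx,ty per mm",cos(Y)*dx+sin(Y)*dy,sin(Y)*dx-cos(Y)*dy)
E
```

```text
t 12.43 pos [632.3   6.9 195.3] rpy [ 180.     0.  -166.8] shift tool mm [-0.1 -0.1  0.3] F [-1.   0.1  3.6] w 18.4 ff 30.0
-0.9378889346118976 0.34693565157325584 tx,ty per mm 0.8338858220671682 0.5519369853120579
```

Contact came at TCP z≈200.3 (the button about 18 mm down), and it is now pressed about 5 mm. I push gently towards the front.

```bash
python3 -m creep '[{"hand":0,"tx":0.0017,"ty":0.0011,"tz":0,"spin":0},{"hand":0,"tx":0.0017,"ty":0.0011,"tz":0,"spin":0},{"hand":0,"tx":0,"ty":0,"tz":0,"spin":0}]'>/dev/null;python3 go.py 632.4 6.8 195;python3 -m creep '[{"hand":0,"tx":0.0017,"ty":0.0011,"tz":0,"spin":0},{"hand":0,"tx":0,"ty":0,"tz":0,"spin":0}]'>/dev/null;python3 go.py 632.4 6.8 195
```

```text
t 12.8 pos [628.5   8.3 195.5] rpy [-180.     0.  -166.8] shift tool mm [-3.4 -2.3  0.5] F [ 2.8 -0.6  4.1] w 17.6 ff 30.0
t 13.05 pos [626.3   9.1 195.2] rpy [ 180.    -0.  -166.8] shift tool mm [-5.4 -3.6  0.2] F [ 0.8 -1.2  4.3] w 17.9 ff 30.0
```

```bash
python3 -m creep '[{"hand":0,"tx":0.0017,"ty":0.0011,"tz":0,"spin":0},{"hand":0,"tx":0,"ty":0,"tz":0,"spin":0}]'>/dev/null;python3 go.py 632.4 6.8 195
```

```text
t 13.3 pos [624.5   9.7 195.2] rpy [ 180.    -0.  -166.8] shift tool mm [-7.1 -4.6  0.2] F [ 1.8 -0.8  4. ] w 17.8 ff 30.0
```

```bash
python3 -m creep '[{"hand":0,"tx":0.0017,"ty":0.0011,"tz":0,"spin":0},{"hand":0,"tx":0.0017,"ty":0.0011,"tz":0,"spin":0}]'>/dev/null;python3 go.py 632.4 6.8 195;python3 -m creep '[{"hand":0,"tx":0.0017,"ty":0.0011,"tz":0,"spin":0},{"hand":0,"tx":0.0017,"ty":0.0011,"tz":0,"spin":0}]'>/dev/null;python3 go.py 632.4 6.8 195
```

```text
t 13.55 pos [620.8  11.  195.2] rpy [-180.     0.  -166.8] shift tool mm [-10.4  -6.8   0.2] F [ 1.9 -1.3  2.9] w 17.8 ff 30.0
t 13.8 pos [616.9  12.4 195.2] rpy [ 180.     0.  -166.8] shift tool mm [-13.8  -9.    0.2] F [ 1.8 -2.   2.9] w 18.0 ff 30.0
```

```bash
python3 -m creep '[{"hand":0,"tx":0.0017,"ty":0.0011,"tz":0,"spin":0},{"hand":0,"tx":0.0017,"ty":0.0011,"tz":0,"spin":0}]'>/dev/null;python3 go.py 632.4 6.8 195;python3 -m creep '[{"hand":0,"tx":0.0017,"ty":0.0011,"tz":0,"spin":0},{"hand":0,"tx":0.0017,"ty":0.0011,"tz":0,"spin":0}]'>/dev/null;python3 go.py 632.4 6.8 195
```

```text
t 14.05 pos [613.   13.8 195.2] rpy [ 180.    -0.  -166.8] shift tool mm [-17.3 -11.2   0.2] F [ 2.2 -0.4  2.4] w 18.3 ff 30.0
t 14.3 pos [609.2  15.2 195.2] rpy [ 180.     0.  -166.8] shift tool mm [-20.6 -13.4   0.2] F [ 2.5 -1.4  3.2] w 18.1 ff 30.0
```

```bash
python3 -m creep '[{"hand":0,"tx":0.0017,"ty":0.0011,"tz":0.0003,"spin":0},{"hand":0,"tx":0.0017,"ty":0.0011,"tz":0,"spin":0},{"hand":0,"tx":0.0017,"ty":0.0011,"tz":0,"spin":0}]'>/dev/null;python3 go.py 632.4 6.8 195;python3 -m creep '[{"hand":0,"tx":0.0017,"ty":0.0011,"tz":0,"spin":0},{"hand":0,"tx":0.0017,"ty":0.0011,"tz":0,"spin":0},{"hand":0,"tx":0.0017,"ty":0.0011,"tz":0,"spin":0}]'>/dev/null;python3 go.py 632.4 6.8 195
```

```text
t 14.68 pos [603.6  17.2 195.1] rpy [-180.     0.  -166.8] shift tool mm [-25.6 -16.7   0.1] F [ 2.3 -1.2  5. ] w 17.6 ff 30.0
t 15.05 pos [597.9  19.2 195.2] rpy [-180.     0.  -166.8] shift tool mm [-30.7 -20.    0.2] F [ 2.6 -1.4  6.3] w 18.0 ff 30.0
```

```bash
python3 -m creep '[{"hand":0,"tx":0.0017,"ty":0.0011,"tz":0,"spin":0},{"hand":0,"tx":0.0017,"ty":0.0011,"tz":0,"spin":0},{"hand":0,"tx":0.0017,"ty":0.0011,"tz":0,"spin":0}]'>/dev/null;python3 go.py 632.4 6.8 195;python3 -m creep '[{"hand":0,"tx":0.0017,"ty":0.0011,"tz":0,"spin":0},{"hand":0,"tx":0.0017,"ty":0.0011,"tz":0,"spin":0},{"hand":0,"tx":0.0017,"ty":0.0011,"tz":0,"spin":0}]'>/dev/null;python3 go.py 632.4 6.8 195
```

```text
t 15.43 pos [592.2  21.3 195.1] rpy [-180.     0.  -166.8] shift tool mm [-35.8 -23.3   0.1] F [ 2.9 -0.8  4.7] w 17.6 ff 30.0
t 15.8 pos [586.5  23.3 195.1] rpy [-180.     0.  -166.8] shift tool mm [-40.9 -26.6   0.2] F [ 2.4 -1.9  4.9] w 17.7 ff 30.0
```

```bash
python3 -m creep '[{"hand":0,"tx":0.0017,"ty":0.0011,"tz":0,"spin":0},{"hand":0,"tx":0.0017,"ty":0.0011,"tz":0,"spin":0},{"hand":0,"tx":0.0017,"ty":0.0011,"tz":0,"spin":0}]'>/dev/null;python3 go.py 563.4 31.7 195;python3 -m creep '[{"hand":0,"tx":0.0017,"ty":0.0011,"tz":0,"spin":0},{"hand":0,"tx":0.0017,"ty":0.0011,"tz":0,"spin":0},{"hand":0,"tx":0.0017,"ty":0.0011,"tz":0,"spin":0}]'>/dev/null;python3 go.py 563.4 31.7 195
```

```text
t 16.18 pos [580.8  25.4 195.1] rpy [-180.     0.  -166.8] shift tool mm [15.5 10.1  0.1] F [ 2.  -0.6  5.3] w 17.7 ff 30.0
t 16.55 pos [575.1  27.4 195.1] rpy [-180.     0.  -166.8] shift tool mm [10.4  6.8  0.1] F [ 1.7 -1.4  5.6] w 18.0 ff 30.0
```

```bash
python3 -m creep '[{"hand":0,"tx":0.0017,"ty":0.0011,"tz":0,"spin":0},{"hand":0,"tx":0.0017,"ty":0.0011,"tz":0,"spin":0},{"hand":0,"tx":0.0017,"ty":0.0011,"tz":0,"spin":0}]'>/dev/null;python3 go.py 563.4 31.7 195;python3 -m creep '[{"hand":0,"tx":0.0017,"ty":0.0011,"tz":0,"spin":0},{"hand":0,"tx":0.0008,"ty":0.0005,"tz":0,"spin":0}]'>/dev/null;python3 go.py 563.4 31.7 195
```

```text
t 16.93 pos [569.4  29.5 195.1] rpy [-180.     0.  -166.8] shift tool mm [5.3 3.5 0.1] F [ 2.3 -0.8  5.2] w 17.5 ff 30.0
t 17.18 pos [566.5  30.5 195.1] rpy [ 180.     0.  -166.8] shift tool mm [2.7 1.8 0.1] F [ 1.8 -0.1  3.7] w 17.7 ff 30.0
```

```bash
python3 -m creep '[{"hand":0,"tx":0.0008,"ty":0.0005,"tz":0,"spin":0},{"hand":0,"tx":0.0008,"ty":0.0005,"tz":0,"spin":0}]'>/dev/null;python3 go.py 563.4 31.7 195;python3 -m creep '[{"hand":0,"tx":0.0008,"ty":0.0005,"tz":0,"spin":0}]'>/dev/null;python3 go.py 563.4 31.7 195
```

```text
t 17.43 pos [564.8  31.1 195.1] rpy [ 180.     0.  -166.8] shift tool mm [1.2 0.9 0.1] F [ 2.5 -0.4  5.2] w 17.6 ff 30.0
t 17.55 pos [563.9  31.4 195.1] rpy [ 180.     0.  -166.8] shift tool mm [0.4 0.4 0.1] F [ 2.8 -1.1  4.7] w 17.6 ff 30.0
```

```bash
python3 -m creep '[{"hand":0,"tx":0.0008,"ty":0.0005,"tz":0,"spin":0},{"hand":0,"tx":0,"ty":0,"tz":0,"spin":0}]'>/dev/null;python3 go.py 563.4 31.7 195
```

```text
t 17.8 pos [563.1  31.7 195.1] rpy [-180.     0.  -166.8] shift tool mm [-0.3 -0.1  0.1] F [ 4.  -0.   5.5] w 17.6 ff 30.0
```

```bash
python3 -m creep '[{"hand":0,"tx":0.0008,"ty":0.0005,"tz":0,"spin":0},{"hand":0,"tx":0,"ty":0,"tz":0,"spin":0}]'>/dev/null;python3 go.py 563.4 31.7 195
```

```text
t 18.05 pos [562.8  31.8 195.2] rpy [-1.800e+02  1.000e-01 -1.668e+02] shift tool mm [-0.5 -0.2  0.2] F [ 4.6 -1.4  4.5] w 18.0 ff 30.0
```

It is at its stop: the force is rising and the travel has ended. I hold, ease off the wall and withdraw.

```bash
python3 -m creep '[{"hand":0,"tx":0,"ty":0,"tz":0,"spin":0},{"hand":0,"tx":0,"ty":0,"tz":0,"spin":0},{"hand":0,"tx":-0.0022,"ty":-0.0015,"tz":0,"spin":0},{"hand":0,"tx":0,"ty":0,"tz":-0.006,"spin":0},{"hand":0,"tx":0,"ty":0,"tz":-0.01,"spin":0}]';python3 -m creep '[{"hand":0,"tx":0,"ty":0,"tz":-0.02,"spin":0},{"hand":0,"tx":0,"ty":0,"tz":-0.02,"spin":0},{"hand":0,"tx":0,"ty":0,"tz":0,"spin":0}]'>/dev/null;python3 go.py 491.8 -322.9 250
python3 - <<'E'
from plant import get_obs,cams
from h import *
out=[]
im=cams.capture("scene")["color"][:,:,::-1].copy()
p=get_obs()["tool_pos"];print(p,proj("scene",[p-[0,0,90.8]]))
out=cv2.resize(im[120:240,250:370],(600,600),interpolation=cv2.INTER_CUBIC)
cv2.imwrite("pics/out.png",out)
E
```

```text
time: 18.68
tool_pos: [563.5, 31.1, 210.2]
tcp_rot: [3.141, -0.004, -2.911]
contact_force: [0.3, -0.3, -0.4]
grip_width: 18.5
finger_force: 30.0
t 19.05 pos [564.8  31.  252.2] rpy [-1.800e+02  1.000e-01 -1.668e+02] shift tool mm [ 151.8 -327.9    2.1] F [ 0.8  0.  -0.9] w 17.9 ff 30.0
[564.26440233  31.02282119 250.93155366] [[325.40515794 173.55981477]]
```

View pics/out.png

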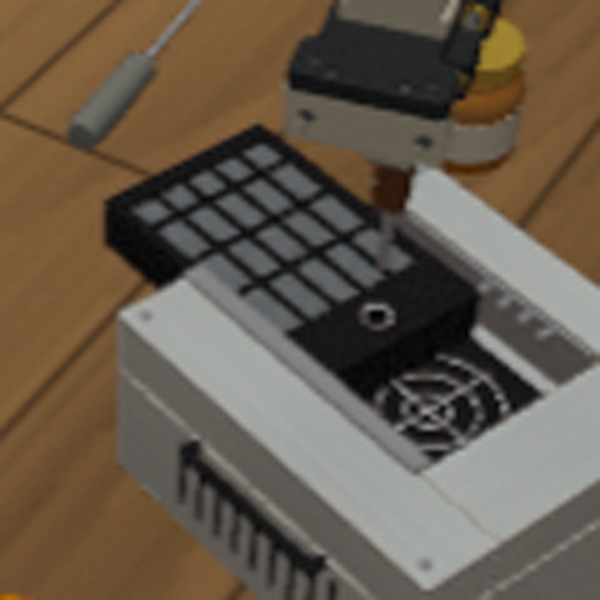

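The picture shows the cassette well out of the front (well at (376,316)) and the pin tip clear above it at (382,268). Now back to the block.

```bash
python3 -m creep '[{"hand":0,"tx":0.017,"ty":-0.036,"tz":0,"spin":0},{"hand":0,"tx":0.024,"ty":-0.052,"tz":0,"spin":0},{"hand":0,"tx":0.024,"ty":-0.052,"tz":0,"spin":0},{"hand":0,"tx":0.024,"ty":-0.052,"tz":0,"spin":0},{"hand":0,"tx":0.024,"ty":-0.052,"tz":0,"spin":0}]'>/dev/null;python3 -m creep '[{"hand":0,"tx":0.024,"ty":-0.052,"tz":0,"spin":0},{"hand":0,"tx":0.014,"ty":-0.031,"tz":0.02,"spin":0},{"hand":0,"tx":0,"ty":0,"tz":0,"spin":0},{"hand":0,"tx":0,"ty":0,"tz":0,"spin":0}]'>/dev/null;python3 go.py 491.8 -322.9 160
```

```text
t 20.23 pos [ 491.9 -321.   230.1] rpy [ 179.9   -0.  -166.8] shift tool mm [ 0.5 -2.  70.1] F [0.1 0.  0.2] w 17.8 ff 30.0
```

```bash
python3 -m creep '[{"hand":0,"tx":0.0005,"ty":-0.002,"tz":0.03,"spin":0},{"hand":0,"tx":0,"ty":0,"tz":0.03,"spin":0},{"hand":0,"tx":0,"ty":0,"tz":0.01,"spin":0},{"hand":0,"tx":0,"ty":0,"tz":0,"spin":0},{"hand":0,"tx":0,"ty":0,"tz":0,"spin":0}]'>/dev/null;python3 go.py 491.8 -322.9 150
python3 - <<'E'
from plant import get_obs,cams
from h import *
im=cams.capture("scene")["color"][:,:,::-1].copy()
p=get_obs()["tool_pos"];print(p,proj("scene",[p-[0,0,90.8]]),proj("scene",[[491.8,-322.9,55]]))
cv2.imwrite("pics/hole.png",cv2.resize(im[240:320,190:280],(675,600),interpolation=cv2.INTER_CUBIC))
E
```

```text
t 20.85 pos [ 492.9 -324.   162.3] rpy [-1.799e+02  1.000e-01 -1.668e+02] shift tool mm [ 0.8  1.3 12.3] F [-0.9  0.  -0.4] w 17.8 ff 30.0
[ 492.79237331 -324.10434584  162.30778362] [[224.03914972 275.91341499]] [[224.54441774 279.29416719]]
```

View pics/hole.png

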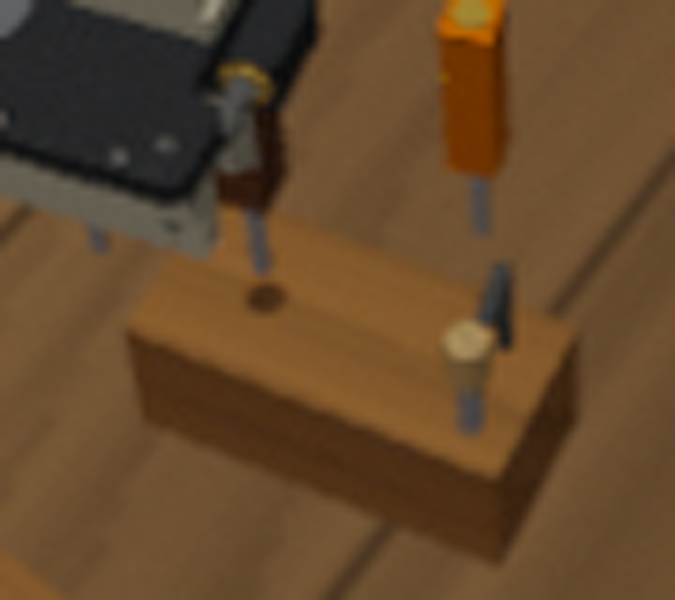

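The hole is at crop (266,298) and the pin tip at (262,270). Allowing for the same offset, both agree with the recorded grasp pose. I correct by 1 mm and go down.

```bash
python3 -m creep '[{"hand":0,"tx":0.001,"ty":0.001,"tz":0.006,"spin":0},{"hand":0,"tx":0,"ty":0,"tz":0.006,"spin":0},{"hand":0,"tx":0,"ty":0,"tz":0.004,"spin":0},{"hand":0,"tx":0,"ty":0,"tz":0.003,"spin":0},{"hand":0,"tx":0,"ty":0,"tz":0,"spin":0}]'>/dev/null;python3 go.py 491.8 -322.9 100.8
```

```text
t 21.52 pos [ 490.8 -323.1  141.5] rpy [ 180.    -0.  -166.8] shift tool mm [-1.  -0.1 40.7] F [-0.8 -0.5 -0.4] w 17.6 ff 30.0
```

```bash
python3 -m creep '[{"hand":0,"tx":0,"ty":0,"tz":0.003,"spin":0},{"hand":0,"tx":0,"ty":0,"tz":0.003,"spin":0},{"hand":0,"tx":0,"ty":0,"tz":0,"spin":0}]'>/dev/null;python3 go.py 491.8 -322.9 100.8
```

```text
t 21.9 pos [ 490.8 -323.   135.6] rpy [ 180.    -0.  -166.8] shift tool mm [-1.  -0.1 34.8] F [ 0.7 -1.  -1.1] w 17.9 ff 30.0
```

In the hole, with no resistance. I centre by 1 mm and continue down.

```bash
python3 -m creep '[{"hand":0,"tx":-0.001,"ty":0,"tz":0.006,"spin":0},{"hand":0,"tx":0,"ty":0,"tz":0.008,"spin":0},{"hand":0,"tx":0,"ty":0,"tz":0.008,"spin":0},{"hand":0,"tx":0,"ty":0,"tz":0.006,"spin":0},{"hand":0,"tx":0,"ty":0,"tz":0,"spin":0}]'>/dev/null;python3 go.py 491.8 -322.9 100.8
```

```text
t 22.52 pos [ 491.6 -322.7  107.2] rpy [ 179.9   -0.  -166.8] shift tool mm [-0.1 -0.3  6.4] F [0.1 0.8 0.1] w 17.6 ff 30.0
```

```bash
python3 -m creep '[{"hand":0,"tx":0,"ty":0,"tz":0.003,"spin":0},{"hand":0,"tx":0,"ty":0,"tz":0.002,"spin":0},{"hand":0,"tx":0,"ty":0,"tz":0,"spin":0}]'>/dev/null;python3 go.py 491.8 -322.9 100.8
```

```text
t 22.9 pos [ 491.9 -322.8  102.8] rpy [ 180.    -0.  -166.8] shift tool mm [ 0.1 -0.1  2. ] F [-0.3 -0.5 -0.5] w 17.8 ff 30.0
```

```bash
python3 -m creep '[{"hand":0,"tx":0,"ty":0,"tz":0.001,"spin":0},{"hand":0,"tx":0,"ty":0,"tz":0.0005,"spin":0},{"hand":0,"tx":0,"ty":0,"tz":0,"spin":0}]'>/dev/null;python3 go.py 491.8 -322.9 100.8
python3 -m creep '[{"hand":0.2,"tx":0,"ty":0,"tz":0,"spin":0},{"hand":0.3,"tx":0,"ty":0,"tz":0,"spin":0},{"hand":0.6,"tx":0,"ty":0,"tz":0,"spin":0},{"hand":0.6,"tx":0,"ty":0,"tz":0,"spin":0},{"hand":0.6,"tx":0,"ty":0,"tz":0,"spin":0}]'
python3 -m creep '[{"hand":0.6,"tx":0,"ty":0,"tz":-0.03,"spin":0},{"hand":0.6,"tx":0,"ty":0,"tz":-0.05,"spin":0},{"hand":0.6,"tx":0,"ty":0,"tz":-0.05,"spin":0},{"hand":0.6,"tx":0,"ty":0,"tz":-0.05,"spin":0},{"hand":0.6,"tx":0,"ty":0,"tz":0,"spin":0}]'
python3 - <<'E'
from plant import cams
from h import *
im=cams.capture("scene")["color"][:,:,::-1]
a=cv2.resize(im[235:315,180:260],(400,400),interpolation=cv2.INTER_CUBIC);b=cv2.resize(im[130:250,260:380],(400,400),interpolation=cv2.INTER_CUBIC)
cv2.imwrite("pics/end.png",np.hstack([a,b]))
E
```

```text
t 23.27 pos [ 491.9 -322.9  101.4] rpy [ 180.     0.  -166.8] shift tool mm [0.1 0.  0.6] F [-0.1 -0.5 -0.1] w 17.6 ff 30.0
time: 23.9
tool_pos: [491.9, -322.9, 101.4]
tcp_rot: [3.142, 0.0, -2.911]
contact_force: [-0.2, 1.1, 0.3]
grip_width: 52.0
finger_force: 0.0
time: 24.52
tool_pos: [493.2, -324.0, 286.1]
tcp_rot: [-3.134, 0.005, -2.911]
contact_force: [0.1, -0.2, -1.3]
grip_width: 55.1
finger_force: 0.0
```

View pics/end.png

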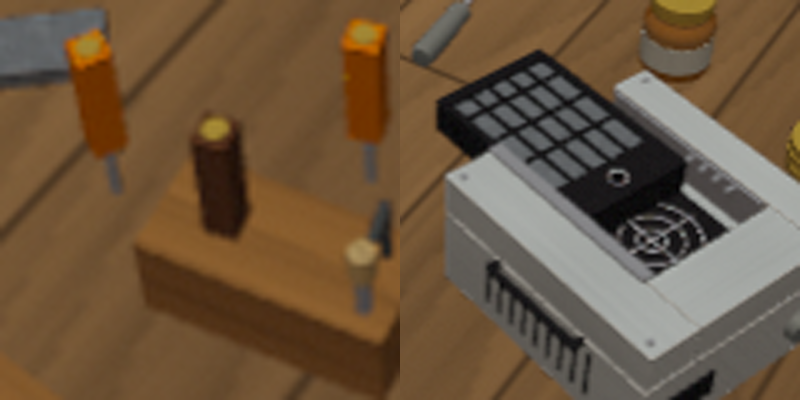

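The tool stands upright and fully seated in its hole (cap at crop (215,128)), and the cassette is out at its stop (well at crop (618,177)). I hand in.

```bash
python3 -c "
from plant import close_job
print(close_job())"
```

```text
the job is handed in; nothing more can be done
None
```

The button was pressed and held while the cassette was pushed out to its stop, and the pin tool is back upright in its hole, fully down; the job is handed in at about 25 s, though no verdict came back.

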